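Uncover a plug gauge and draw it partway out of its bore

ROBOT

A 7-joint arm with a two-finger parallel gripper is mounted at the origin on the work surface. World frame = base frame: x ahead of the robot, y to its left, z up, the work surface at z = 0. Lengths are in m, angles in rad, forces in N, time in s.
With the tool pointing down it reaches from about 0.35 to 0.9 m from the base axis. Payload 7.2 kg.
Tool frame: the origin (TCP) lies between the finger pads; the fingertips stand 8 mm ahead of it and the grasp point (between the pads) lies 11 mm behind it; z points along the fingers, y is the direction in which the jaws open and shut (so a half turn about z gives the same grasp; the last joint's range is limited). The gripper opens to 85 mm and grips with 20 to 120 N. Pads are 22 mm wide; open, the fingers measure 114 mm over their backs; the gripper's body (76 mm by 85 mm) begins 54 mm behind the grasp point. The pads swing forward as they close: fully open they stand 13 mm farther back than shut.
Start: joints at [-1.333, 0.411, -0.013, 1.596, 0.006, 1.134, -0.082], TCP at [0.188, 0.596, 0.239] pointing down, gripper open.
Joint ranges: [-2.95, 2.95], [-0.29, 1.99], [-1.47, 1.44], [0.14, 2.54], [-1.03, 4.17], [0.13, 1.85], [-2.86, 2.86]. Speed limits (rad/s): [2.39, 2.39, 3.01, 3.01, 3.14, 3.14, 3.14].

INTERFACE

Orientations are given as a unit quaternion [w, x, y, z].
In Python, from rig import readout, cams, workorder gives the robot as it stands. The module is installed in compiled form; this text tells all that it offers.
- The arm moves only by the tool apply_moves, never from a script. Its argument "moves" is a list of rows, each an object of numbers: "x", "y", "z": the shift along the tool's x, y, z in cm; "roll": the turn about the tool's z in rad. A call has 1 to 10 rows; each row is the pose to reach, as a shift and turn from the pose measured when the call began, along the tool's axes at that moment; what a row does not reach only later rows make up. A row lasts 1/10 s, in which the tool goes at most 50 mm and 8.59 degrees, less where a joint would pass 70% of its speed; a pose out of reach is approached as far as the arm can. A call with a gripper value outside its range is refused whole. "fingers" is the closure in counts, from 0 (fully open) to 255 (shut), set as the call begins (left out, the last holds). The fingers move at their own pace and stop on an object; the grip force is fixed at half the most. Time passes only in rows, so rows that repeat a pose let the fingers close. It gives the time, the measured TCP pose, the force and the opening at its end, in the units of the state.
- readout.get_obs(): the state, without advancing time (a new reading comes with each control period).
- cams.snapshot(name): name is "scene" or "top"; returns a dict with "image" (480x640x3 uint8, blue, green, red), "mtx" (3x3 intrinsics, pixels), "k1" (the pictures are not rectified: a ray, as slopes to the right and down, at radius r is drawn at 1 + k1 r^2 times it, then the intrinsics apply), "R" (3x3) and "t" (3): a world point X has camera coordinates R X + t. Camera axes: x right, y down, z forward; pixel columns grow to the right and rows downward; lengths in m; the calibration is good to about 2 mm. A picture is of the moment at which its call begins. There is no depth.
- workorder.sign_off(): hands the job in, once; it reports no verdict.
The state is a dict: "clock": time; "q": joint angles; "joint_vel": joint speeds; "joint_torque": joint torques, N m; "tcp_pos": TCP position; "tcp_rot": TCP orientation; "force": force on the tool from outside, world axes, zero at the start; "ft_torque": the same for the moment, N m; "opening": finger opening in m.
Only numpy, scipy, OpenCV 4.12 (cv2) and the standard library are available. Lean on these libraries where they do the work, as an engineer would, in place of code of your own. Each camera call takes 0.05 s, during which the arm holds its last target.

TASK

Lift the orange chip cover off the block in the vise by its black handle and hang it by that handle on the brass hook, then let go of it. Then grip the green-handled plug gauge that was under the cover and draw it gently and straight up out of its bore until the red band on its barrel has just come fully into view, a few millimetres clear of the block's top face, with the end of the barrel still in the bore. Finish while holding it still there, carried by the gripper alone, with the cover still on the hook and the other things on the table left alone.

Things in the scene. Friction and masses are not known exactly. Their poses are not given: they have to be found in the camera images.
- vise: low grey vise, fixed, clamping a bored aluminium block 80 x 80 mm whose flat top is 88 mm above the table. Origin on the table under the bore's axis, z up. Base 200 mm along x, 100 mm along y; jaws end 63 mm above the table; the screw with a cross bar sticks out to -x, 130 mm from the origin, below 50 mm height
- bore_mouth (a point): centre of the bore's mouth on the block's top face, z up along the bore. The bore is round, 21 mm wide, vertical, 62 mm deep, closed at the bottom
- gauge: loose plug gauge, 0.2 to 0.33 kg, standing in the bore under the cover. Origin on its axis at the underside of its collar (at the bore mouth when home), z up. Below: round barrel 20 mm across, 58 mm long. Above: round collar 28 mm across, 6 mm thick, then a green hexagonal grip 18 mm across flats from 6 to 46 mm above the origin; flats face +x, -x and every 60 degrees. It turns freely
- gauge_band (a point): lower edge, on the axis, of the red band round the gauge's barrel; the band lies from 24 to 32 mm below the gauge's origin, so this point reaches the block's top face when the gauge has been raised by 32 mm
- cover: loose orange chip cover, 0.13 to 0.2 kg: an upside-down cup 68 mm across, 60 mm tall, 3 mm wall, open below, standing on the block over the gauge, with a black arch handle on top. Origin at the centre of its open underside, z up. The arch spans along the cover's y; the window through it runs along x, 36 mm wide and 48 mm high
- handle_bar (a point): middle of the underside of the arch's level top bar, 108 mm above the cover's origin. Bar 8 mm thick (top at 116 mm), 12 mm wide along x, 48 mm long along y, joined at its ends to two flat upright legs 6 mm thick, from 60 to 116 mm. Gripping from above across both legs (48 mm along y) leaves the window free for the hook
- hook_stand: blue block 60 x 60 x 50 mm, fixed, with a steel post 186 mm tall and a brass hook. Origin on the table right below the hook seat; block and post stand 78 mm from it along +x. The hook is a round bar 8 mm thick, centre line level at 180 mm height, running from the post along -x to 26 mm beyond the origin, then bent up to a tip 36 mm from the origin, top at 202 mm
- hook_seat (a point): point on top of the level part of the hook, 184 mm above the table, where the handle's bar is to rest; same axes as the stand: -x points out to the free tip, y across
- spanner: small spanner lying between vise and stand, about 130 mm long along its x; leave alone
- oil_bottle: closed white plastic oil bottle with red cap, 56 mm across, 140 mm tall, standing; leave alone
- brush: small bench brush lying down, about 160 mm long; leave alone
- mallet: brass-headed hammer lying down, about 200 mm long; leave alone
- parallel: dark steel parallel bar, 120 x 12 x 25 mm (x, y, z), standing on its long edge; leave alone
- collet: dark steel collet standing on the table, 34 mm across, 45 mm tall; leave alone
- driver: screwdriver lying down, about 180 mm long; leave alone
Not all that is in view belongs to the job. There is more than one size of the cover; the job needs the larger.

How it is judged:
By the outcome, as a careful person would: the job done as asked, in the order asked, and still so for the second after the job is handed in, while the arm keeps its last pose, push and grip.
It also fails if it takes over 53 s, if anything falls off the work surface, if the arm or the gripper's body presses on something with over 40 N, if the wrist force passes 120 N, or if a joint passes its speed limit or range.

## Working session

There is one attempt and no reset: what is moved stays moved. The work goes in short steps, Python scripts to look and compute and a tool call to move; the robot and the scene stay as the last step left them, time stands still between calls to the robot, and variables do not carry over. Pictures are saved under pics/ and viewed, and the job is handed in when it is done.

Besides the shell and the picture viewer there is one more tool, called after ">>>" as name(argument=value, ...), one argument or row to a line, values as JSON. apply_moves: Moves the arm, as the interface text tells. Its arguments: {"type":"object","properties":{"moves":{"type":"array","items":{"type":"object","properties":{"x":{"type":"number"},"y":{"type":"number"},"z":{"type":"number"},"roll":{"type":"number"}}}},"fingers":{"type":"number"}},"required":["moves"]}

```bash
mkdir -p pics; cat > h.py <<'E'
import numpy as np, cv2
from rig import readout, cams, workorder
def snap(n,f):
    s=cams.snapshot(n); cv2.imwrite('pics/'+f,s['image']); 
    np.savez('pics/'+f+'.npz',**{k:np.array(v) for k,v in s.items()}); return s
def load(f): return dict(np.load('pics/'+f+'.npz'))
def ray(s,u,v):
    K=s['mtx'];k=float(s['k1']);d=np.array([(u-K[0,2])/K[0,0],(v-K[1,2])/K[1,1]])
    p=cv2.undistortPoints(np.array([[[u,v]]],float),K,np.array([k,0,0,0.]))[0,0]
    R=s['R'];o=-R.T@s['t'];return o,R.T@np.array([p[0],p[1],1])
def onz(s,u,v,z):
    o,d=ray(s,u,v);return o+d*(z-o[2])/d[2]
def proj(s,X):
    p,_=cv2.projectPoints(np.array([X],float),cv2.Rodrigues(s['R'])[0],s['t'],s['mtx'],np.array([float(s['k1']),0,0,0.]));return p[0,0]
def tri(s1,p1,s2,p2):
    o1,d1=ray(s1,*p1);o2,d2=ray(s2,*p2)
    A=np.stack([d1,-d2],1);t=np.linalg.lstsq(A,o2-o1,rcond=None)[0]
    a=o1+d1*t[0];b=o2+d2*t[1];return (a+b)/2,np.linalg.norm(a-b)
E
python3 - <<'E'
from h import *
for n in('scene','top'):
    s=snap(n,n+'0.png');print(n,s['mtx'][0],s['mtx'][1],s['k1'],-s['R'].T@s['t'],s['R'][2])
o=readout.get_obs();print(o)
E
```

```text
scene [503.15569753   0.         321.66068761] [  0.         503.15569753 232.07861332] -0.09673432362140179 [ 1.16947599 -0.86775787  0.89293665] [-0.42282764  0.68467241 -0.59366698]
top [602.73059812   0.         327.63416332] [  0.         602.73059812 238.94062067] -0.040480692408757124 [ 0.35271067 -0.01784147  1.71271592] [ 0.16968505 -0.00181273 -0.98549668]
{'clock': 0.1, 'q': array([-1.33321173,  0.41183854, -0.01267375,  1.59691484,  0.00560466,
        1.1343147 , -0.08222705]), 'joint_vel': array([-7.95841309e-05, -2.12520626e-03, -4.80064105e-04, -3.11334223e-03,
        1.29867003e-03,  6.11598388e-04, -5.85474792e-04]), 'joint_torque': array([ 2.76691360e-03, -6.01821542e+01,  6.84256162e-01, -3.00084651e+01,
        1.41281902e-02,  6.42192957e-03, -2.38388952e-05]), 'tcp_pos': array([0.18808288, 0.59559285, 0.23854439]), 'tcp_rot': array([-4.95273079e-05,  1.52315167e-01,  9.88331711e-01, -7.18265675e-04]), 'force': array([-0.02865696,  1.13120654, -0.39382185]), 'ft_torque': array([ 0.00278744,  0.04335373, -0.03777434]), 'opening': 0.08521776636573603}
```

View pics/scene0.png

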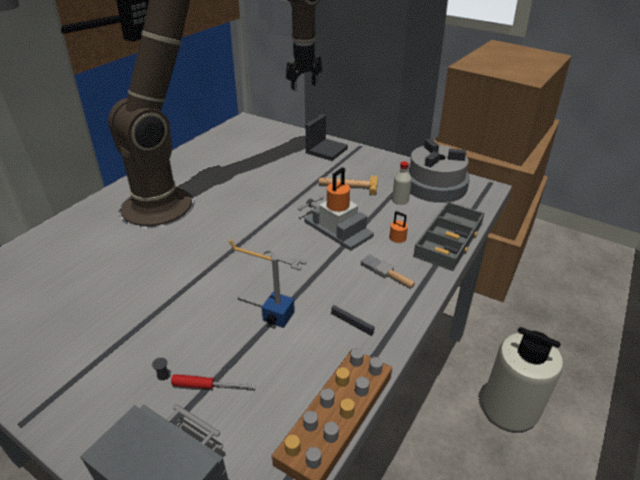

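View pics/top0.png

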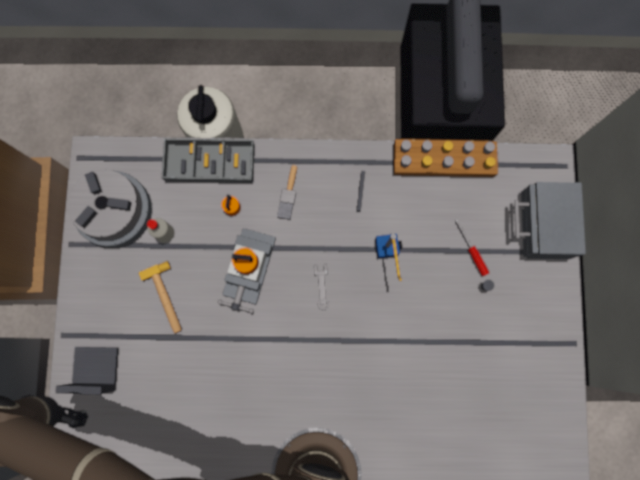

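The larger orange cover stands in the vise: top (245,261), scene (338,190). The look-alike is the smaller cover on the table: top (231,205), scene (398,230). The hook stand is at top (388,246), scene (278,308). I'll check this in close crops.

```bash
python3 - <<'E'
from h import *
t=cv2.imread('pics/top0.png');s=cv2.imread('pics/scene0.png')
z=lambda im,x,y,w,h:cv2.resize(im[y:y+h,x:x+w],(400,300),interpolation=cv2.INTER_CUBIC)
a=np.vstack([np.hstack([z(t,205,220,80,60),z(s,290,150,120,90)]),np.hstack([z(t,360,225,80,60),z(s,215,235,120,90)])])
cv2.imwrite('pics/crop0.png',a)
E
```

```text
(no output)
```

View pics/crop0.png

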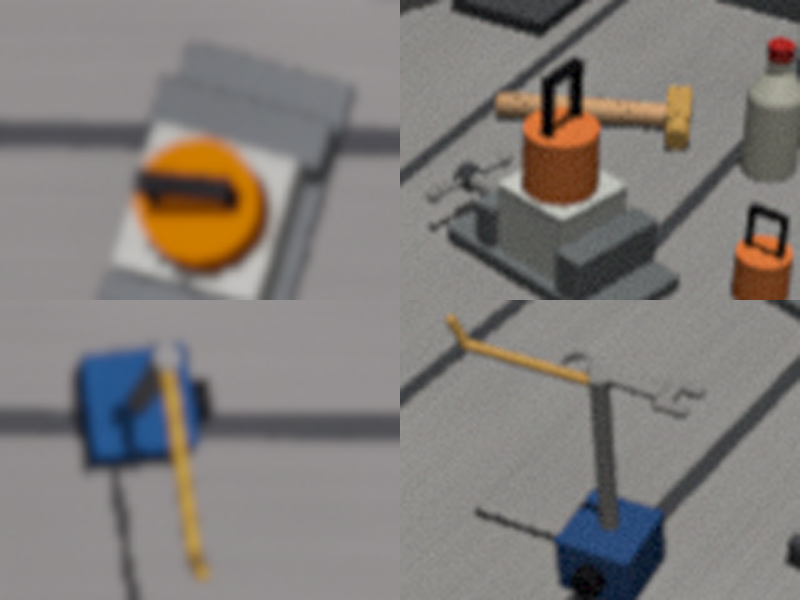

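The first two crops show the large cover on the light block in the vise, with its black handle. The other two show the brass hook running from the post at top (393,237) to its free tip at top (401,281). Next I'll measure them.

```bash
python3 - <<'E'
from h import *
T=load('top0.png');S=load('scene0.png')
def om(s,box,lo,hi):
    h=cv2.cvtColor(s['image'],cv2.COLOR_BGR2HSV);m=cv2.inRange(h,lo,hi);b=np.zeros_like(m);x,y,w,hh=box;b[y:y+hh,x:x+w]=m[y:y+hh,x:x+w];return b
m=om(T,(205,220,80,60),(5,150,80),(22,255,255))
c=max(cv2.findContours(m,0,1)[0],key=cv2.contourArea);h=cv2.convexHull(c)
print('orange top',cv2.fitEllipse(h),cv2.minEnclosingCircle(h),cv2.boundingRect(h))
W=np.array([onz(T,*p[0],.148)[:2] for p in h]);print('circle on z148',cv2.minEnclosingCircle(W.astype(np.float32)))
# hook
m=om(T,(385,225,30,70),(15,90,80),(32,255,255));ys,xs=np.nonzero(m);l=cv2.fitLine(np.c_[xs,ys].astype(np.float32),2,0,.01,.01).ravel()
print('hook top',xs.min(),xs.max(),ys.min(),ys.max(),l)
for y in (ys.min(),ys.max()): x=l[2]+(y-l[3])*l[0]/l[1];print(x,y,onz(T,x,y,.18))
m=om(S,(215,235,70,40),(10,90,80),(32,255,255));ys,xs=np.nonzero(m)
for x in sorted(set(xs)): print((x,ys[xs==x].mean().round(1),(xs==x).sum()),end=' ')
E
python3 - <<'E'
from h import *
T=load('top0.png');S=load('scene0.png')
z=lambda im,x,y,w,h,f:cv2.resize(im[y:y+h,x:x+w],(w*f,h*f),interpolation=cv2.INTER_CUBIC)
cv2.imwrite('pics/c1.png',z(T['image'],215,225,65,50,12)); cv2.imwrite('pics/c2.png',z(S['image'],310,160,65,50,12))
E
```

```text
orange top ((244.93885803222656, 260.6571350097656), (23.921236038208008, 25.56852149963379), 159.1350555419922) ((245.0, 260.6000061035156), 12.75783634185791) (233, 248, 25, 26)
circle on z148 ((0.5612843036651611, 0.1947878748178482), 0.033932045102119446)
hook top 391 401 239 280 [1.6321713e-01 9.8659015e-01 3.9600854e+02 2.5906839e+02]
392.6885189129325 239 [ 0.61909797 -0.1886665   0.18      ]
399.47137828008994 280 [ 0.51311028 -0.20568264  0.18      ]
(np.int64(229), np.float64(240.5), np.int64(2)) (np.int64(230), np.float64(241.5), np.int64(4)) (np.int64(231), np.float64(242.0), np.int64(5)) (np.int64(232), np.float64(244.0), np.int64(5)) (np.int64(233), np.float64(245.5), np.int64(6)) (np.int64(234), np.float64(247.0), np.int64(5)) (np.int64(235), np.float64(247.5), np.int64(4)) (np.int64(236), np.float64(247.5), np.int64(4)) (np.int64(237), np.float64(248.5), np.int64(4)) (np.int64(238), np.float64(248.5), np.int64(4)) (np.int64(239), np.float64(249.0), np.int64(3)) (np.int64(240), np.float64(249.0), np.int64(3)) (np.int64(241), np.float64(250.0), np.int64(3)) (np.int64(24
[... 727 characters left out ...]
float64(254.0), np.int64(3)) (np.int64(258), np.float64(255.0), np.int64(3)) (np.int64(259), np.float64(255.0), np.int64(3)) (np.int64(260), np.float64(255.0), np.int64(3)) (np.int64(261), np.float64(256.0), np.int64(3)) (np.int64(262), np.float64(256.0), np.int64(3)) (np.int64(263), np.float64(256.0), np.int64(3)) (np.int64(264), np.float64(256.5), np.int64(4)) (np.int64(265), np.float64(257.0), np.int64(3)) (np.int64(266), np.float64(257.0), np.int64(3)) (np.int64(267), np.float64(257.0), np.int64(3)) (np.int64(268), np.float64(258.0), np.int64(3)) (np.int64(269), np.float64(258.0), np.int64(3)) (np.int64(270), np.float64(258.0), np.int64(3)) (np.int64(271), np.float64(258.5), np.int64(2))
```

View pics/c1.png

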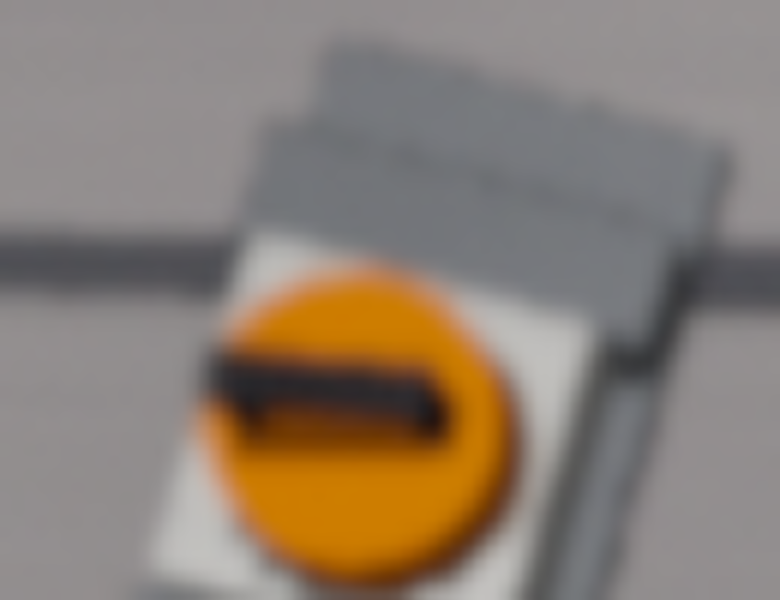

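View pics/c2.png

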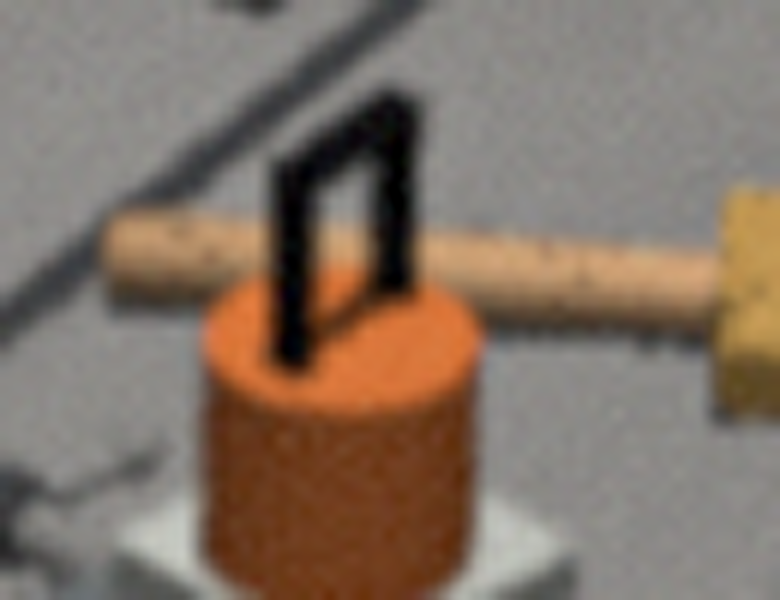

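```bash
python3 - <<'E'
from h import *
T=load('top0.png');S=load('scene0.png')
c1=lambda u,v:(215+(u+.5)/12-.5,225+(v+.5)/12-.5); c2=lambda u,v:(310+(u+.5)/12-.5,160+(v+.5)/12-.5)
for n,(a,b,z) in {'scene legbase':((292,362),(398,288),.148)}.items():
    A=onz(S,*c2(*a),z);B=onz(S,*c2(*b),z);d=B-A;print(n,A,B,(A+B)/2,np.linalg.norm(d),np.degrees(np.arctan2(d[1],d[0])))
A=onz(T,*c1(212,352),.204);B=onz(T,*c1(432,370),.204);d=A-B;print('top front edge',A,B,(A+B)/2,np.linalg.norm(d),np.degrees(np.arctan2(d[1],d[0])))
# scene bar top ends
A=onz(S,*c2(290,162),.204);B=onz(S,*c2(402,92),.204);d=B-A;print('scene bar',A,B,(A+B)/2,np.linalg.norm(d),np.degrees(np.arctan2(d[1],d[0])))
# block top corners in top: 
P=[onz(T,*c1(*p),.088) for p in((245,232),(607,325),(150,560))]
for p in P:print('blk',p)
d=P[1]-P[0];print(np.linalg.norm(d),np.degrees(np.arctan2(d[1],d[0])))
d=P[0]-P[2];print(np.linalg.norm(d),np.degrees(np.arctan2(d[1],d[0])))
print('scene ellipse');
h=cv2.cvtColor(S['image'],cv2.COLOR_BGR2HSV)
# extreme left/right of cover top in scene
A=onz(S,*c2(204,338),.148);B=onz(S,*c2(483,338),.148);print(A,B,(A+B)/2,np.linalg.norm(A-B))
# hook triangulation: level bend point and post end; 
o,dd=ray(S,234,246.8)
tp=(399.0,276)
for p,q in(((229.5,240.2),(400.5,281)),((234,247),(399.2,277))):print('tri',tri(S,p,T,q))
for u,v in((240,249.3),(255,254),(270,258.2)):print(onz(S,u,v,.18))
for y in(245,255,265,275):print('T',onz(T,396.0085+(y-259.068)*.16543,y,.18))
E
```

```text
scene legbase [0.56211417 0.18053034 0.148     ] [0.56640542 0.22304902 0.148     ] [0.5642598  0.20178968 0.148     ] 0.04273468263176396 84.23687718660051
top front edge [0.5703608  0.22021335 0.204     ] [0.56726704 0.17365333 0.204     ] [0.56881392 0.19693334 0.204     ] 0.04666269319532718 86.19846368016779
scene bar [0.56288224 0.17652702 0.204     ] [0.56827167 0.21868679 0.204     ] [0.56557696 0.1976069  0.204     ] 0.0425028491336564 82.71519013305253
blk [0.61480669 0.2321423  0.088     ]
blk [0.59471084 0.14898706 0.088     ]
blk [0.53940297 0.25058304 0.088     ]
0.08554903198395095 -103.58599676210709
0.07762591573476257 -13.742518843948366
scene ellipse
[0.53898204 0.17878118 0.148     ] [0.59485978 0.2138289  0.148     ] [0.56692091 0.19630504 0.148     ] 0.0659595711595159
tri (array([ 0.51026185, -0.20477754,  0.19708906]), np.float64(0.004009504493337715))
tri (array([ 0.52161505, -0.20387462,  0.18156247]), np.float64(0.0027588977366174213))
[ 0.53836523 -0.20075169  0.18      ]
[ 0.57803951 -0.19604477  0.18      ]
[ 0.61567186 -0.19006624  0.18      ]
T [ 0.60343751 -0.19117695  0.18      ]
T [ 0.57745304 -0.19534492  0.18      ]
T [ 0.55161139 -0.19949382  0.18      ]
T [ 0.52590962 -0.2036241   0.18      ]
```

```bash
cat >> h.py <<'E'
from scipy.spatial.transform import Rotation as Ro
def go(X,yaw=None):
    o=readout.get_obs();w,x,y,z=o['tcp_rot'];R=Ro.from_quat([x,y,z,w]).as_matrix()
    d=R.T@(np.array(X)-o['tcp_pos'])*100
    yy=np.degrees(np.arctan2(R[1,1],R[0,1]));r=0 if yaw is None else -np.radians((yaw-yy+90)%180-90)
    print('clk',round(o['clock'],2),'tcp',o['tcp_pos'].round(4),'yaw_y',yy.round(2),'z',R[:,2].round(3),'F',o['force'].round(2),'open',round(o['opening'],4),'\n shift cm',d.round(2),'roll',round(float(r),4),'q7',o['q'][6].round(2))
E
python3 -c "
from h import *
go([.5635,.197,.29],84.4)"
```

```text
clk 0.1 tcp [0.1881 0.5956 0.2385] yaw_y 72.48 z [-0.    -0.001 -1.   ] F [-0.03  1.13 -0.39] open 0.0852 
 shift cm [-47.8  -26.71  -5.1 ] roll -0.2081 q7 -0.08
```

>>> apply_moves(
  moves=[
    {"x": -2,"y": -1.1,"z": -2,"roll": -0.05},
    {"x": -5,"y": -2.8,"z": -4,"roll": -0.1},
    {"x": -9,"y": -5,"z": -5.1,"roll": -0.15},
    {"x": -13,"y": -7.3,"z": -5.1,"roll": -0.208},
    {"x": -17,"y": -9.5,"z": -5.1,"roll": -0.208},
    {"x": -21,"y": -11.7,"z": -5.1,"roll": -0.208},
    {"x": -25,"y": -14,"z": -5.1,"roll": -0.208},
    {"x": -29,"y": -16.2,"z": -5.1,"roll": -0.208},
    {"x": -32,"y": -17.9,"z": -5.1,"roll": -0.208},
    {"x": -34,"y": -19,"z": -5.1,"roll": -0.208},
  ],
  fingers=0,
)

```text
clock: 1.1
tcp_pos: [0.457, 0.3091, 0.2897]
tcp_rot: [-0.0, 0.051, 0.999, -0.001]
force: [0.2, 0.4, 0.6]
opening: 0.0854
```

```bash
python3 -c "
from h import *
go([.5635,.197,.29],84.4)"
```

```text
clk 1.1 tcp [0.457  0.3091 0.2897] yaw_y 84.2 z [-0.    -0.002 -1.   ] F [0.23 0.42 0.64] open 0.0854 
 shift cm [-1.173e+01 -1.007e+01 -1.000e-02] roll -0.0035 q7 0.82
```

>>> apply_moves(
  moves=[
    {"x": -3,"y": -2.6},
    {"x": -6,"y": -5.1},
    {"x": -9,"y": -7.7},
    {"x": -11.2,"y": -9.6},
    {"x": -11.7,"y": -10.05},
    {"x": -11.7,"y": -10.05},
    {"x": -11.7,"y": -10.05,"z": 1.5},
    {"x": -11.7,"y": -10.05,"z": 3},
    {"x": -11.7,"y": -10.05,"z": 3},
    {"x": -11.7,"y": -10.05,"z": 3},
  ],
)

```text
invalid input
```

```bash
python3 - <<'E'
from h import *
go([.5635,.197,.17],84.4)
T=snap('top','top1.png');S=snap('scene','scene1.png')
z=lambda im,x,y,w,h,f:cv2.resize(im[y:y+h,x:x+w],(w*f,h*f),interpolation=cv2.INTER_CUBIC)
cv2.imwrite('pics/c3.png',np.hstack([z(S['image'],305,110,80,110,5),z(T['image'],205,205,80,110,5)]))
E
```

```text
clk 1.1 tcp [0.457  0.3091 0.2897] yaw_y 84.2 z [-0.    -0.002 -1.   ] F [0.23 0.42 0.64] open 0.0854 
 shift cm [-11.73 -10.04  11.99] roll -0.0035 q7 0.82
```

View pics/c3.png

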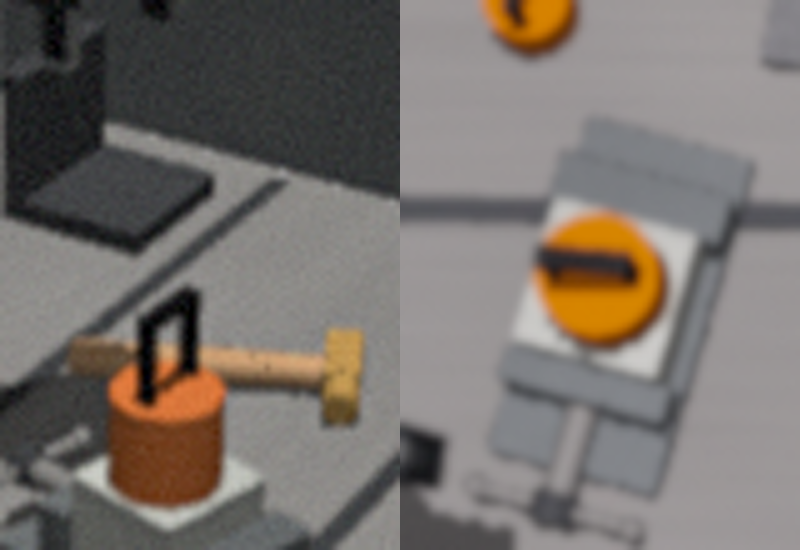

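The call was refused, probably because every row needs all four keys. The cover hasn't been disturbed, so I'll send it again with full rows.

>>> apply_moves(
  moves=[
    {"x": -3,"y": -2.6,"z": 0,"roll": 0},
    {"x": -6,"y": -5.1,"z": 0,"roll": 0},
    {"x": -9,"y": -7.7,"z": 0,"roll": 0},
    {"x": -11.2,"y": -9.6,"z": 0,"roll": 0},
    {"x": -11.7,"y": -10.05,"z": 0,"roll": 0},
    {"x": -11.7,"y": -10.05,"z": 0,"roll": 0},
    {"x": -11.7,"y": -10.05,"z": 1.5,"roll": 0},
    {"x": -11.7,"y": -10.05,"z": 3,"roll": 0},
    {"x": -11.7,"y": -10.05,"z": 3,"roll": 0},
    {"x": -11.7,"y": -10.05,"z": 3,"roll": 0},
  ],
  fingers=0,
)

```text
clock: 2.2
tcp_pos: [0.5627, 0.1979, 0.2601]
tcp_rot: [-0.0, 0.051, 0.999, -0.001]
force: [0.4, -0.9, 0.7]
opening: 0.0856
```

```bash
python3 - <<'E'
from h import *
go([.5635,.197,.17],84.4)
T=snap('top','top1b.png');S=snap('scene','scene1b.png')
z=lambda im,x,y,w,h,f:cv2.resize(im[y:y+h,x:x+w],(w*f,h*f),interpolation=cv2.INTER_CUBIC)
cv2.imwrite('pics/c3b.png',np.hstack([z(S['image'],305,110,80,110,5),z(T['image'],205,205,80,110,5)]))
E
```

```text
clk 2.2 tcp [0.5627 0.1979 0.2601] yaw_y 84.18 z [-0.    -0.003 -1.   ] F [ 0.4  -0.92  0.69] open 0.0856 
 shift cm [-0.09 -0.06  9.01] roll -0.0039 q7 1.12
```

View pics/c3b.png

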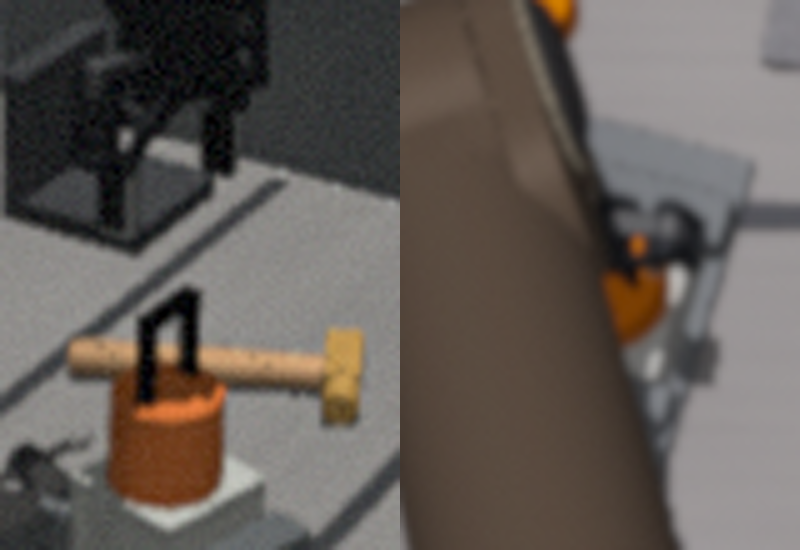

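```bash
python3 - <<'E'
from h import *
S=load('scene1b.png')
for X in([.5627,.1979,.265],[.5627,.1979,.252],[.5635,.197,.204],[.5655,.1975,.204]):print(X,proj(S,X))
E
```

```text
[0.5627, 0.1979, 0.265] [338.04069431 150.06510105]
[0.5627, 0.1979, 0.252] [337.94070947 154.34855204]
[0.5635, 0.197, 0.204] [337.66390352 169.99086536]
[0.5655, 0.1975, 0.204] [338.37725963 170.1046815 ]
```

>>> apply_moves(
  moves=[
    {"x": -0.15,"y": -0.05,"z": 2,"roll": 0},
    {"x": -0.15,"y": -0.05,"z": 4,"roll": 0},
    {"x": -0.15,"y": -0.05,"z": 6,"roll": 0},
    {"x": -0.15,"y": -0.05,"z": 8,"roll": 0},
    {"x": -0.15,"y": -0.05,"z": 9.0,"roll": 0},
    {"x": -0.15,"y": -0.05,"z": 9.0,"roll": 0},
    {"x": -0.15,"y": -0.05,"z": 9.0,"roll": 0},
  ],
  fingers=0,
)

```text
clock: 3.0
tcp_pos: [0.5655, 0.1967, 0.1718]
tcp_rot: [0.001, 0.051, 0.999, -0.001]
force: [0.2, -0.0, -0.5]
opening: 0.0855
```

>>> apply_moves(
  moves=[
    {"x": 0,"y": 0,"z": 0,"roll": 0},
    {"x": 0,"y": 0,"z": 0,"roll": 0},
    {"x": 0,"y": 0,"z": 0,"roll": 0},
    {"x": 0,"y": 0,"z": 0,"roll": 0},
    {"x": 0,"y": 0,"z": 0,"roll": 0},
    {"x": 0,"y": 0,"z": 0,"roll": 0},
    {"x": 0,"y": 0,"z": 0,"roll": 0},
    {"x": 0,"y": 0,"z": 0,"roll": 0},
  ],
  fingers=255,
)

```text
clock: 3.8
tcp_pos: [0.566, 0.197, 0.1728]
tcp_rot: [0.002, 0.051, 0.999, -0.0]
force: [0.1, 0.8, 6.9]
opening: 0.0469
```

```bash
python3 - <<'E'
from h import *
go([.5635,.197,.17],84.4)
T=snap('top','top2.png');S=snap('scene','scene2.png')
z=lambda im,x,y,w,h,f:cv2.resize(im[y:y+h,x:x+w],(w*f,h*f),interpolation=cv2.INTER_CUBIC)
cv2.imwrite('pics/c4.png',np.hstack([z(S['image'],305,110,80,110,5),z(T['image'],205,205,80,110,5)]))
E
```

```text
clk 3.8 tcp [0.566  0.197  0.1728] yaw_y 84.13 z [ 0.004 -0.001 -1.   ] F [0.1  0.79 6.86] open 0.0469 
 shift cm [ 0.25 -0.02  0.28] roll -0.0047 q7 1.14
```

View pics/c4.png

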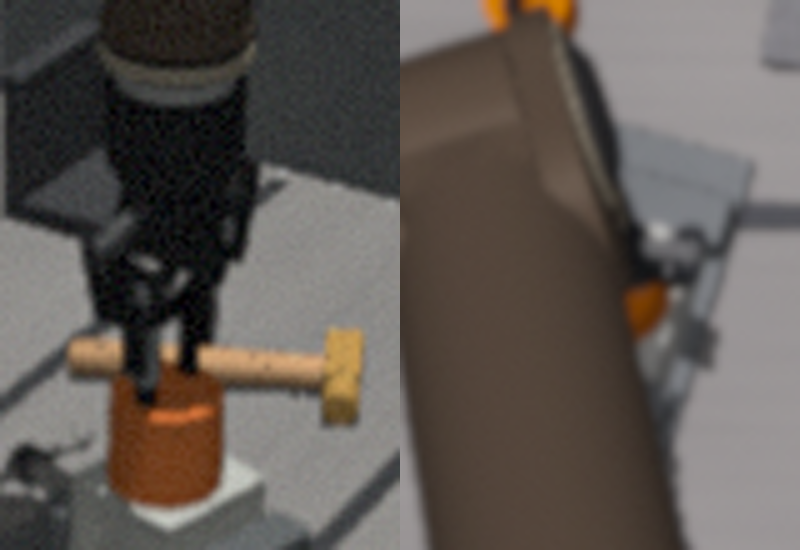

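>>> apply_moves(
  moves=[
    {"x": 0,"y": 0,"z": -0.3,"roll": 0},
    {"x": 0,"y": 0,"z": -0.8,"roll": 0},
    {"x": 0,"y": 0,"z": -1.5,"roll": 0},
    {"x": 0,"y": 0,"z": -2.5,"roll": 0},
    {"x": 0,"y": 0,"z": -4,"roll": 0},
    {"x": 0,"y": 0,"z": -6,"roll": 0},
    {"x": 0,"y": 0,"z": -8,"roll": 0},
    {"x": 0,"y": 0,"z": -9.5,"roll": 0},
    {"x": 0,"y": 0,"z": -10,"roll": 0},
    {"x": 0,"y": 0,"z": -10,"roll": 0},
  ],
  fingers=255,
)

```text
clock: 4.9
tcp_pos: [0.566, 0.1971, 0.2738]
tcp_rot: [0.003, 0.051, 0.999, -0.0]
force: [-0.4, -0.3, -1.5]
opening: 0.0474
```

```bash
python3 - <<'E'
from h import *
# pre-hook: 9cm out from seat along -x of hook
h=np.radians(9.1);ux=np.array([np.cos(h),np.sin(h)]);seat=np.array([.5465,-.2])
print(seat-.1*ux)
go([*(seat-.1*ux),.275],99.1)
T=snap('top','top3.png');S=snap('scene','scene3.png')
z=lambda im,x,y,w,h,f:cv2.resize(im[y:y+h,x:x+w],(w*f,h*f),interpolation=cv2.INTER_CUBIC)
cv2.imwrite('pics/c5.png',np.hstack([z(S['image'],305,110,80,110,5),z(T['image'],205,205,80,110,5)]))
E
```

```text
[ 0.44775862 -0.21581581]
clk 4.9 tcp [0.566  0.1971 0.2738] yaw_y 84.12 z [ 0.005 -0.    -1.   ] F [-0.4  -0.29 -1.45] open 0.0474 
 shift cm [  7.53 -42.29  -0.17] roll -0.2614 q7 1.12
```

View pics/c5.png

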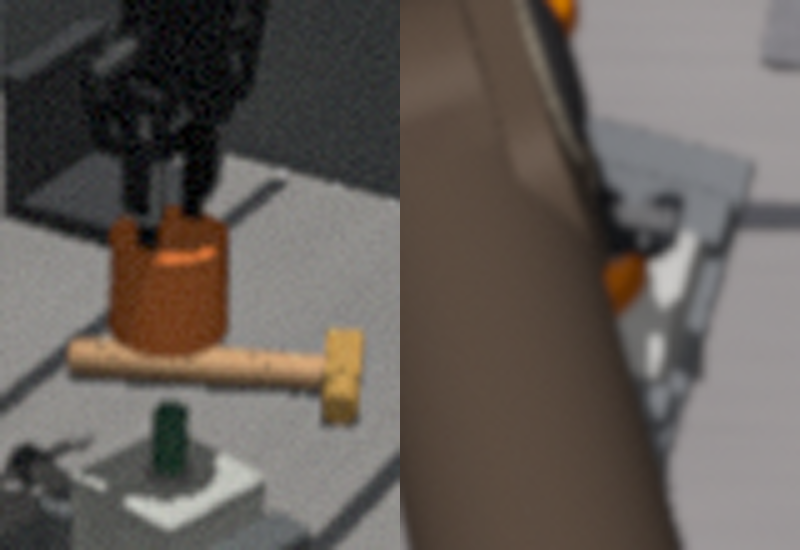

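The cover is off and the green gauge shows at scene crop (170,440). I'll carry the cover to a point in front of the hook tip.

>>> apply_moves(
  moves=[
    {"x": 0.3,"y": -2,"z": 0,"roll": -0.03},
    {"x": 0.9,"y": -5.5,"z": 0,"roll": -0.06},
    {"x": 1.7,"y": -10,"z": 0,"roll": -0.1},
    {"x": 2.6,"y": -14.5,"z": 0,"roll": -0.14},
    {"x": 3.4,"y": -19,"z": 0,"roll": -0.18},
    {"x": 4.2,"y": -23.5,"z": 0,"roll": -0.22},
    {"x": 5,"y": -28,"z": 0,"roll": -0.26},
    {"x": 5.8,"y": -32.5,"z": 0,"roll": -0.26},
    {"x": 6.5,"y": -36.5,"z": 0,"roll": -0.26},
    {"x": 7,"y": -39.5,"z": 0,"roll": -0.26},
  ],
  fingers=255,
)

```text
clock: 6.0
tcp_pos: [0.4536, -0.1915, 0.2719]
tcp_rot: [0.001, -0.077, 0.997, -0.001]
force: [0.4, 1.1, -2.0]
opening: 0.0471
```

```bash
python3 - <<'E'
from h import *
go([.4478,-.2158,.20],99.1)
E
```

```text
clk 6.0 tcp [ 0.4536 -0.1915  0.2719] yaw_y 98.89 z [ 0.002 -0.002 -1.   ] F [ 0.4   1.11 -2.02] open 0.0471 
 shift cm [ 0.96 -2.3   7.19] roll -0.0037 q7 2.1
```

>>> apply_moves(
  moves=[
    {"x": 0.5,"y": -1.2,"z": 0,"roll": 0},
    {"x": 0.96,"y": -2.3,"z": 1,"roll": 0},
    {"x": 0.96,"y": -2.3,"z": 3,"roll": 0},
    {"x": 0.96,"y": -2.3,"z": 5.5,"roll": 0},
    {"x": 0.96,"y": -2.3,"z": 7.5,"roll": 0},
    {"x": 0.96,"y": -2.3,"z": 8.4,"roll": 0},
    {"x": 0.96,"y": -2.3,"z": 8.5,"roll": 0},
    {"x": 0.96,"y": -2.3,"z": 8.5,"roll": 0},
    {"x": 0.96,"y": -2.3,"z": 8.5,"roll": 0},
  ],
  fingers=255,
)

```text
clock: 6.9
tcp_pos: [0.4483, -0.216, 0.1877]
tcp_rot: [0.001, -0.077, 0.997, -0.001]
force: [0.3, -0.1, -1.7]
opening: 0.0471
```

```bash
python3 - <<'E'
from h import *
go([.4478,-.2158,.186],99.1)
T=snap('top','top4.png');S=snap('scene','scene4.png')
z=lambda im,x,y,w,h,f:cv2.resize(im[y:y+h,x:x+w],(w*f,h*f),interpolation=cv2.INTER_CUBIC)
cv2.imwrite('pics/c6.png',np.hstack([z(S['image'],190,200,100,120,4),z(T['image'],360,220,100,120,4)]))
E
```

```text
clk 6.9 tcp [ 0.4483 -0.216   0.1877] yaw_y 98.89 z [ 0.003 -0.002 -1.   ] F [ 0.34 -0.06 -1.7 ] open 0.0471 
 shift cm [0.05 0.03 0.17] roll -0.0037 q7 2.21
```

View pics/c6.png

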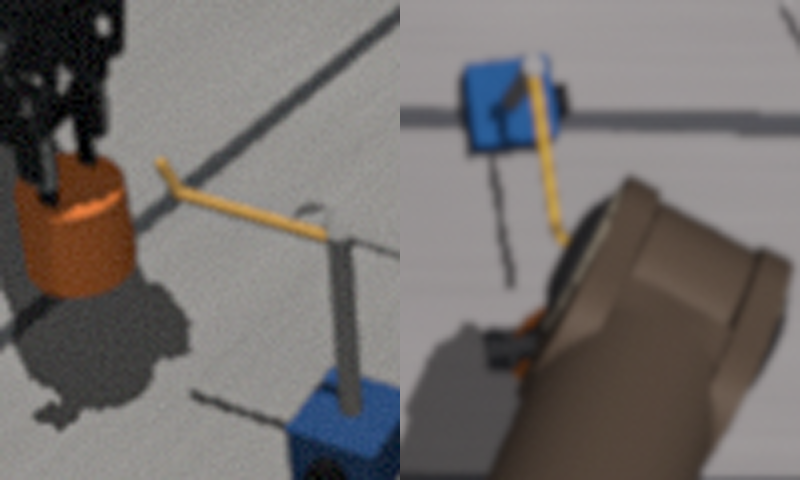

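```bash
python3 - <<'E'
from h import *
S=load('scene4.png')
h=cv2.cvtColor(S['image'],cv2.COLOR_BGR2HSV);m=cv2.inRange(h,(2,120,40),(18,255,255));m[:,290:]=0;m[:220]=0;m[300:]=0;m[:, :185]=0
ys,xs=np.nonzero(m);m[:]*1
m2=m[235:280,190:226];ys,xs=np.nonzero(m2);print('mask',xs.min()+190,xs.max()+190,ys.min()+235,ys.max()+235)
a=np.linspace(0,2*np.pi,90)
P=np.array([proj(S,[.448+.034*np.cos(t),-.216+.034*np.sin(t),zz]) for t in a for zz in(.103,.163)])
print('pred',P.min(0),P.max(0))
print('bottom rim at z .103 lowest',max(proj(S,[.448+.034*np.cos(t),-.216+.034*np.sin(t),.103])[1] for t in a),'per 5mm', proj(S,[.448,-.216,.108])-proj(S,[.448,-.216,.103]))
E
```

```text
mask 194 223 238 274
pred [192.44772817 237.07954378] [224.2421215  274.33273167]
bottom rim at z .103 lowest 274.3327316669752 per 5mm [-0.26843678 -1.57331262]
```

>>> apply_moves(
  moves=[
    {"x": -1,"y": 0,"z": 0,"roll": 0},
    {"x": -2.5,"y": 0,"z": 0,"roll": 0},
    {"x": -4,"y": 0,"z": 0,"roll": 0},
    {"x": -5.5,"y": 0,"z": 0,"roll": 0},
    {"x": -7,"y": 0,"z": 0,"roll": 0},
    {"x": -8.5,"y": 0,"z": 0,"roll": 0},
    {"x": -9.5,"y": 0,"z": 0,"roll": 0},
    {"x": -10,"y": 0,"z": 0,"roll": 0},
    {"x": -10,"y": 0,"z": 0,"roll": 0},
    {"x": -10,"y": 0,"z": 0,"roll": 0},
  ],
  fingers=255,
)

```text
clock: 8.0
tcp_pos: [0.5466, -0.2007, 0.1878]
tcp_rot: [0.001, -0.077, 0.997, -0.001]
force: [-0.2, 0.5, -0.1]
opening: 0.0473
```

```bash
python3 - <<'E'
from h import *
go([.5465,-.2,.161],99.1)
T=snap('top','top5.png');S=snap('scene','scene5.png')
z=lambda im,x,y,w,h,f:cv2.resize(im[y:y+h,x:x+w],(w*f,h*f),interpolation=cv2.INTER_CUBIC)
cv2.imwrite('pics/c7.png',np.hstack([z(S['image'],190,200,100,120,4),z(T['image'],360,220,100,120,4)]))
E
```

```text
clk 8.0 tcp [ 0.5466 -0.2007  0.1878] yaw_y 98.87 z [ 0.002 -0.002 -1.   ] F [-0.2   0.46 -0.08] open 0.0473 
 shift cm [0.   0.08 2.68] roll -0.004 q7 2.16
```

View pics/c7.png

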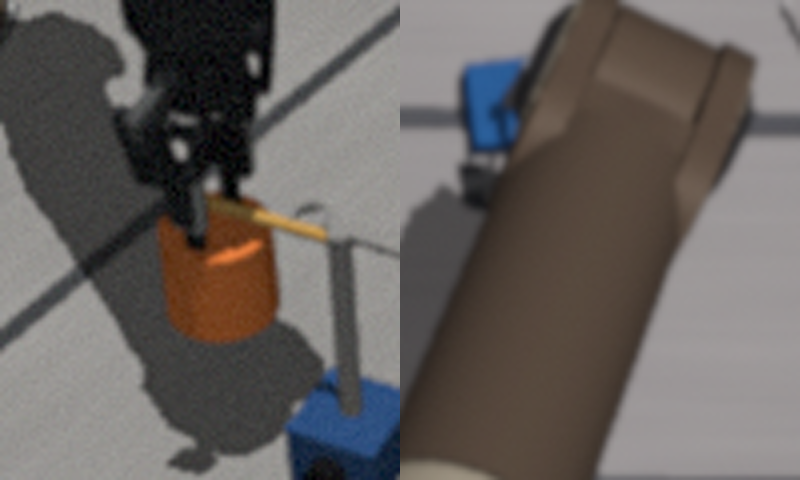

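The hook runs through the window between the fingers, and no contact force shows. I'll lower the cover onto the seat.

>>> apply_moves(
  moves=[
    {"x": 0,"y": 0.08,"z": 0.5,"roll": 0},
    {"x": 0,"y": 0.08,"z": 1,"roll": 0},
    {"x": 0,"y": 0.08,"z": 1.5,"roll": 0},
    {"x": 0,"y": 0.08,"z": 1.9,"roll": 0},
    {"x": 0,"y": 0.08,"z": 2.2,"roll": 0},
    {"x": 0,"y": 0.08,"z": 2.4,"roll": 0},
    {"x": 0,"y": 0.08,"z": 2.4,"roll": 0},
  ],
  fingers=255,
)

```text
clock: 8.8
tcp_pos: [0.5463, -0.2, 0.1637]
tcp_rot: [0.001, -0.077, 0.997, -0.001]
force: [0.1, -0.5, -1.6]
opening: 0.0472
```

>>> apply_moves(
  moves=[
    {"x": 0,"y": 0,"z": 0.1,"roll": 0},
    {"x": 0,"y": 0,"z": 0.2,"roll": 0},
    {"x": 0,"y": 0,"z": 0.3,"roll": 0},
    {"x": 0,"y": 0,"z": 0.3,"roll": 0},
  ],
  fingers=255,
)

```text
clock: 9.2
tcp_pos: [0.5464, -0.2, 0.1607]
tcp_rot: [0.001, -0.077, 0.997, -0.001]
force: [0.0, -0.4, -1.6]
opening: 0.0474
```

>>> apply_moves(
  moves=[
    {"x": 0,"y": 0,"z": 0.1,"roll": 0},
    {"x": 0,"y": 0,"z": 0.2,"roll": 0},
    {"x": 0,"y": 0,"z": 0.2,"roll": 0},
  ],
  fingers=255,
)

```text
clock: 9.5
tcp_pos: [0.5465, -0.2001, 0.1603]
tcp_rot: [0.002, -0.077, 0.997, -0.001]
force: [-3.9, 2.3, 12.8]
opening: 0.0473
```

>>> apply_moves(
  moves=[
    {"x": 0,"y": 0,"z": 0,"roll": 0},
    {"x": 0,"y": 0,"z": 0,"roll": 0},
    {"x": 0,"y": 0,"z": 0,"roll": 0},
    {"x": 0,"y": 0,"z": 0,"roll": 0},
    {"x": 0,"y": 0,"z": 0,"roll": 0},
    {"x": 0,"y": 0,"z": 0,"roll": 0},
    {"x": 0,"y": 0,"z": 0,"roll": 0},
    {"x": 0,"y": 0,"z": 0,"roll": 0},
  ],
  fingers=0,
)

```text
clock: 10.3
tcp_pos: [0.5465, -0.2001, 0.1603]
tcp_rot: [0.002, -0.077, 0.997, -0.001]
force: [1.0, 0.1, 0.3]
opening: 0.0856
```

```bash
python3 - <<'E'
from h import *
go([.5465,-.2,.161],99.1)
S=snap('scene','scene6.png')
z=lambda im,x,y,w,h,f:cv2.resize(im[y:y+h,x:x+w],(w*f,h*f),interpolation=cv2.INTER_CUBIC)
cv2.imwrite('pics/c8.png',z(S['image'],190,200,130,120,5))
E
```

```text
clk 10.3 tcp [ 0.5465 -0.2001  0.1603] yaw_y 98.84 z [ 0.003 -0.002 -1.   ] F [1.   0.07 0.32] open 0.0856 
 shift cm [-0.    0.01 -0.07] roll -0.0045 q7 2.17
```

View pics/c8.png

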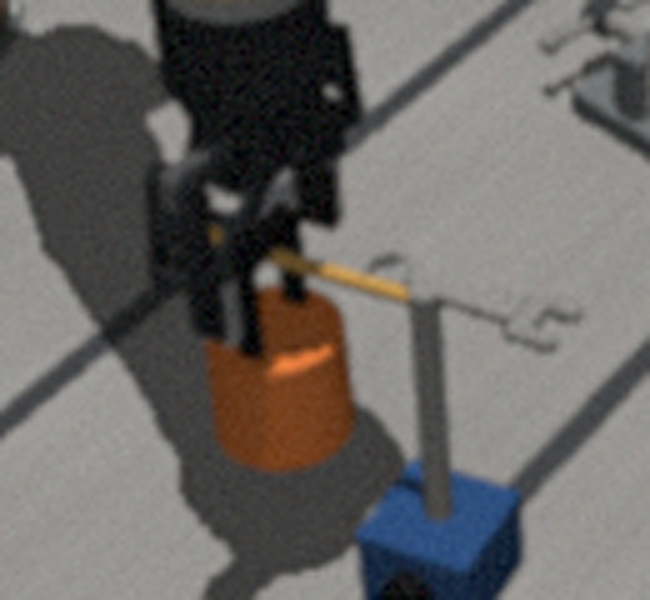

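The cover hangs on the hook and the fingers are clear of it. I'll raise the arm straight up.

>>> apply_moves(
  moves=[
    {"x": 0,"y": 0,"z": -0.5,"roll": 0},
    {"x": 0,"y": 0,"z": -1.5,"roll": 0},
    {"x": 0,"y": 0,"z": -3,"roll": 0},
    {"x": 0,"y": 0,"z": -5,"roll": 0},
    {"x": 0,"y": 0,"z": -7,"roll": 0},
    {"x": 0,"y": 0,"z": -9,"roll": 0},
    {"x": 0,"y": 0,"z": -10.5,"roll": 0},
    {"x": 0,"y": 0,"z": -11,"roll": 0},
  ],
  fingers=0,
)

```text
clock: 11.15
tcp_pos: [0.5469, -0.2004, 0.273]
tcp_rot: [0.003, -0.077, 0.997, -0.001]
force: [-1.0, 0.7, 0.3]
opening: 0.0859
```

```bash
python3 - <<'E'
from h import *
S=snap('scene','scene7.png');T=snap('top','top7.png')
z=lambda im,x,y,w,h,f:cv2.resize(im[y:y+h,x:x+w],(w*f,h*f),interpolation=cv2.INTER_CUBIC)
cv2.imwrite('pics/c9.png',np.hstack([z(S['image'],190,200,130,120,3),z(T['image'],365,220,130,120,3)]))
cv2.imwrite('pics/c10.png',np.hstack([z(S['image'],310,170,40,50,10),z(T['image'],220,240,40,50,10)]))
go([.5465,-.2,.161],99.1)
E
```

```text
clk 11.25 tcp [ 0.5464 -0.2001  0.2714] yaw_y 98.84 z [ 0.005 -0.002 -1.   ] F [-0.84 -0.34  0.25] open 0.0852 
 shift cm [ 0.05  0.04 11.04] roll -0.0046 q7 2.12
```

View pics/c9.png

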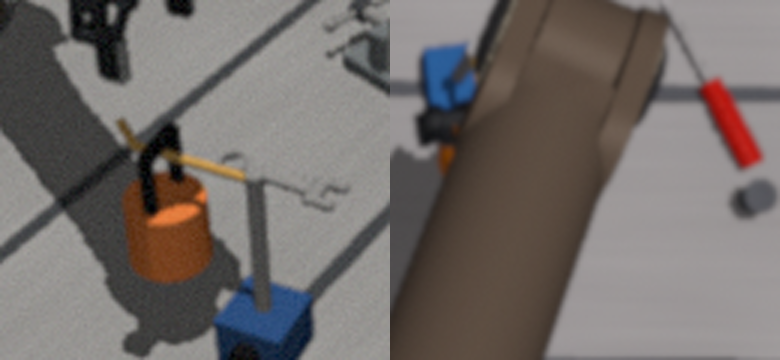

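View pics/c10.png

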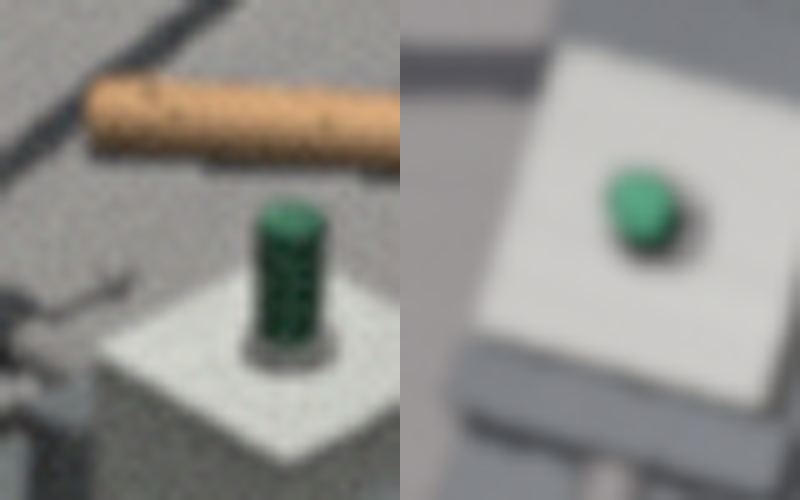

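The cover hangs by its handle on the hook near scene px (247,252). The gauge's green top shows at scene (339,191) and top (284,261). I'll measure it.

```bash
python3 - <<'E'
from h import *
S=load('scene7.png');T=load('top7.png')
def mk(s,box,lo,hi):
    h=cv2.cvtColor(s['image'],cv2.COLOR_BGR2HSV);m=cv2.inRange(h,lo,hi);b=np.zeros_like(m);x,y,w,hh=box;b[y:y+hh,x:x+w]=m[y:y+hh,x:x+w];return b
m=mk(T,(220,240,40,50),(60,90,100),(95,255,255));ys,xs=np.nonzero(m);print('T',xs.mean(),ys.mean(),len(xs));pt=(xs.mean(),ys.mean())
print(onz(T,*pt,.134))
m=mk(S,(325,180,30,30),(55,90,90),(95,255,255));ys,xs=np.nonzero(m);ps=(xs.mean(),ys.mean());print('S',ps,len(xs),xs.min(),xs.max(),ys.min(),ys.max());print(onz(S,*ps,.134))
print(tri(S,ps,T,pt))
m=mk(S,(325,180,30,30),(50,60,20),(95,255,255));ys,xs=np.nonzero(m);print('all green',xs.min(),xs.max(),ys.min(),ys.max(),np.mean(xs))
# block top face
h=cv2.cvtColor(T['image'],cv2.COLOR_BGR2HSV);m=np.zeros(h.shape[:2],np.uint8);m[240:285,222:265]=cv2.inRange(h,(0,0,185),(180,40,255))[240:285,222:265]
c=max(cv2.findContours(m,0,1)[0],key=cv2.contourArea);W=np.array([onz(T,*p[0],.088)[:2] for p in cv2.convexHull(c)],np.float32);print('block',cv2.minAreaRect(W))
E
```

```text
T 244.04166666666666 260.5416666666667 24
[0.56316755 0.19922297 0.134     ]
S (np.float64(338.77777777777777), np.float64(192.0)) 9 337 341 191 193
[0.56889433 0.19695436 0.134     ]
(array([0.56497293, 0.20069995, 0.13036363]), np.float64(0.003228394788409003))
all green 336 341 191 203 338.6190476190476
block ((0.565513551235199, 0.20194625854492188), (0.07856057584285736, 0.0762065052986145), 75.30387115478516)
```

```bash
python3 - <<'E'
from h import *
go([.5655,.199,.25],84)
T=load('top7.png')
im=T['image'][250:272,233:257];im=cv2.resize(im,(24*25,22*25),interpolation=cv2.INTER_LANCZOS4);cv2.imwrite('pics/c11.png',im)
E
```

```text
clk 11.25 tcp [ 0.5464 -0.2001  0.2714] yaw_y 98.84 z [ 0.005 -0.002 -1.   ] F [-0.84 -0.34  0.25] open 0.0852 
 shift cm [-8.01 39.15  2.08] roll 0.259 q7 2.12
```

View pics/c11.png

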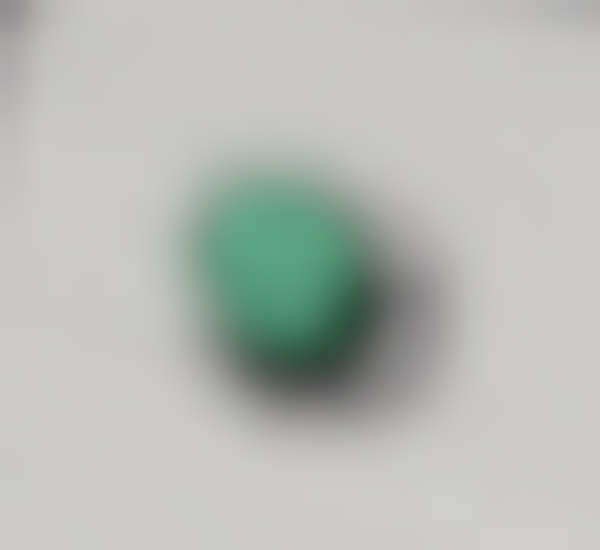

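The crop shows the gauge's top as a green blob at crop (275,265), too blurred to give the hex yaw. The jaws should square it up as they close, and the opening should then read about 18 mm.

>>> apply_moves(
  moves=[
    {"x": -0.4,"y": 2,"z": 0,"roll": 0.03},
    {"x": -1.1,"y": 5.5,"z": 0,"roll": 0.07},
    {"x": -2,"y": 10,"z": 0,"roll": 0.12},
    {"x": -2.9,"y": 14.5,"z": 0,"roll": 0.17},
    {"x": -3.8,"y": 19,"z": 0,"roll": 0.22},
    {"x": -4.8,"y": 23.5,"z": 0,"roll": 0.26},
    {"x": -5.7,"y": 28,"z": 0,"roll": 0.26},
    {"x": -6.6,"y": 32.5,"z": 0,"roll": 0.26},
    {"x": -7.4,"y": 36.5,"z": 0,"roll": 0.26},
    {"x": -7.9,"y": 38.7,"z": 0,"roll": 0.26},
  ],
  fingers=0,
)

```text
clock: 12.25
tcp_pos: [0.5638, 0.199, 0.2694]
tcp_rot: [0.002, 0.051, 0.999, -0.001]
force: [-0.0, 0.1, -0.3]
opening: 0.0851
```

```bash
python3 - <<'E'
from h import *
go([.5655,.199,.109],84)
E
```

```text
clk 12.25 tcp [0.5638 0.199  0.2694] yaw_y 84.21 z [ 0.003 -0.001 -1.   ] F [-0.05  0.06 -0.29] open 0.0851 
 shift cm [-0.12  0.04 16.04] roll 0.0036 q7 1.14
```

>>> apply_moves(
  moves=[
    {"x": -0.12,"y": 0.04,"z": 2,"roll": 0},
    {"x": -0.12,"y": 0.04,"z": 5,"roll": 0},
    {"x": -0.12,"y": 0.04,"z": 8.5,"roll": 0},
    {"x": -0.12,"y": 0.04,"z": 11.5,"roll": 0},
    {"x": -0.12,"y": 0.04,"z": 12.5,"roll": 0},
    {"x": -0.12,"y": 0.04,"z": 12.5,"roll": 0},
    {"x": -0.12,"y": 0.04,"z": 12.5,"roll": 0},
  ],
  fingers=0,
)

```text
clock: 12.95
tcp_pos: [0.566, 0.1992, 0.1453]
tcp_rot: [0.002, 0.051, 0.999, -0.0]
force: [-0.2, -0.2, 1.0]
opening: 0.0853
```

```bash
python3 - <<'E'
from h import *
go([.5655,.199,.109],84)
S=snap('scene','scene8.png')
z=lambda im,x,y,w,h,f:cv2.resize(im[y:y+h,x:x+w],(w*f,h*f),interpolation=cv2.INTER_CUBIC)
cv2.imwrite('pics/c12.png',z(S['image'],305,130,70,90,6))
E
```

```text
clk 12.95 tcp [0.566  0.1992 0.1453] yaw_y 84.2 z [ 0.004 -0.001 -1.   ] F [-0.22 -0.16  1.02] open 0.0853 
 shift cm [ 0.07 -0.02  3.63] roll 0.0034 q7 1.17
```

View pics/c12.png

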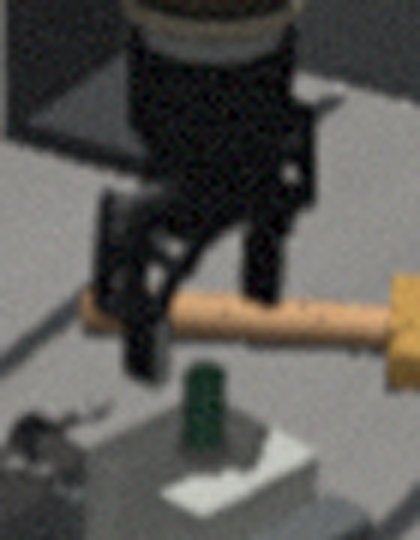

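Aligned: the midpoint between the fingertips is at crop (203,340), straight above the gauge's top at (207,370). I'll descend and start closing.

>>> apply_moves(
  moves=[
    {"x": 0.05,"y": 0,"z": 1.2,"roll": 0},
    {"x": 0.05,"y": 0,"z": 2.4,"roll": 0},
    {"x": 0.05,"y": 0,"z": 3.3,"roll": 0},
    {"x": 0.05,"y": 0,"z": 3.6,"roll": 0},
    {"x": 0.05,"y": 0,"z": 3.6,"roll": 0},
    {"x": 0.05,"y": 0,"z": 3.6,"roll": 0},
  ],
  fingers=0,
)

```text
clock: 13.6
tcp_pos: [0.5662, 0.1994, 0.1099]
tcp_rot: [0.003, 0.051, 0.999, -0.0]
force: [-0.1, -0.7, -0.7]
opening: 0.0856
```

>>> apply_moves(
  moves=[
    {"x": 0,"y": 0,"z": 0,"roll": 0},
    {"x": 0,"y": 0,"z": 0,"roll": 0},
    {"x": 0,"y": 0,"z": 0,"roll": 0},
    {"x": 0,"y": 0,"z": 0,"roll": 0},
    {"x": 0,"y": 0,"z": 0,"roll": 0},
    {"x": 0,"y": 0,"z": 0,"roll": 0},
  ],
  fingers=170,
)

```text
clock: 14.2
tcp_pos: [0.5662, 0.1994, 0.11]
tcp_rot: [0.003, 0.051, 0.999, -0.0]
force: [0.0, -0.2, 0.2]
opening: 0.0283
```

```bash
python3 - <<'E'
from h import *
go([.5655,.199,.109],84)
S=snap('scene','scene9.png')
z=lambda im,x,y,w,h,f:cv2.resize(im[y:y+h,x:x+w],(w*f,h*f),interpolation=cv2.INTER_CUBIC)
cv2.imwrite('pics/c13.png',z(S['image'],315,160,50,55,10))
E
```

```text
clk 14.2 tcp [0.5662 0.1994 0.11  ] yaw_y 84.19 z [ 0.005 -0.    -1.   ] F [ 0.02 -0.24  0.19] open 0.0283 
 shift cm [ 0.06 -0.05  0.1 ] roll 0.0034 q7 1.19
```

View pics/c13.png

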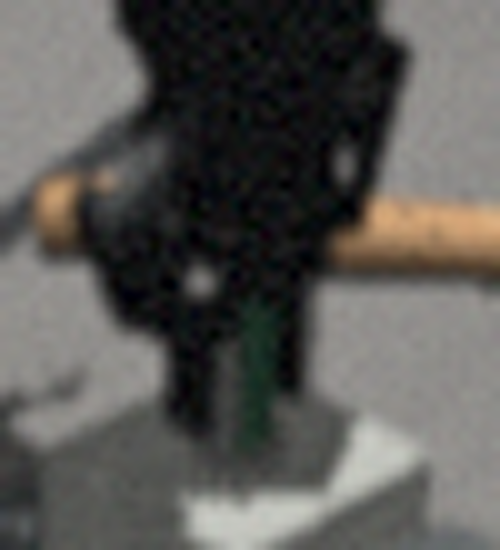

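>>> apply_moves(
  moves=[
    {"x": 0,"y": 0,"z": 0,"roll": 0},
    {"x": 0,"y": 0,"z": 0,"roll": 0},
    {"x": 0,"y": 0,"z": 0,"roll": 0},
  ],
  fingers=198,
)

```text
clock: 14.55
tcp_pos: [0.5662, 0.2001, 0.11]
tcp_rot: [0.003, 0.05, 0.999, 0.0]
force: [-0.0, 2.1, 0.8]
opening: 0.0194
```

The hand is pushed slightly towards +y, so the gauge sits about 1–2 mm that way. I'll shift 1 mm and close fully.

>>> apply_moves(
  moves=[
    {"x": 0,"y": 0.1,"z": 0,"roll": 0},
    {"x": 0,"y": 0.1,"z": 0,"roll": 0},
    {"x": 0,"y": 0.1,"z": 0,"roll": 0},
  ],
  fingers=198,
)

```text
clock: 14.85
tcp_pos: [0.5663, 0.2005, 0.11]
tcp_rot: [0.003, 0.051, 0.999, 0.0]
force: [0.7, -0.6, 1.2]
opening: 0.0193
```

>>> apply_moves(
  moves=[
    {"x": 0,"y": 0,"z": 0,"roll": 0},
    {"x": 0,"y": 0,"z": 0,"roll": 0},
    {"x": 0,"y": 0,"z": 0,"roll": 0},
    {"x": 0,"y": 0,"z": 0,"roll": 0},
    {"x": 0,"y": 0,"z": 0,"roll": 0},
    {"x": 0,"y": 0,"z": 0,"roll": 0},
  ],
  fingers=255,
)

```text
clock: 15.45
tcp_pos: [0.5663, 0.2005, 0.1101]
tcp_rot: [0.003, 0.051, 0.999, 0.0]
force: [-1.0, -1.3, 4.6]
opening: 0.0186
```

>>> apply_moves(
  moves=[
    {"x": 0,"y": 0,"z": 0,"roll": 0},
    {"x": 0,"y": 0,"z": 0,"roll": 0},
    {"x": 0,"y": 0,"z": 0,"roll": 0.05},
    {"x": 0,"y": 0,"z": 0,"roll": 0.1},
    {"x": 0,"y": 0,"z": 0,"roll": 0.1},
    {"x": 0,"y": 0,"z": 0,"roll": 0.1},
  ],
  fingers=180,
)

```text
clock: 16.05
tcp_pos: [0.5663, 0.2005, 0.11]
tcp_rot: [0.003, 0.1, 0.995, 0.0]
force: [-0.8, 0.8, 0.1]
opening: 0.025
```

>>> apply_moves(
  moves=[
    {"x": 0,"y": 0,"z": 0,"roll": 0},
    {"x": 0,"y": 0,"z": 0,"roll": 0},
    {"x": 0,"y": 0,"z": 0,"roll": 0},
    {"x": 0,"y": 0,"z": 0,"roll": 0},
    {"x": 0,"y": 0,"z": 0,"roll": 0},
    {"x": 0,"y": 0,"z": 0,"roll": 0},
  ],
  fingers=255,
)

```text
clock: 16.65
tcp_pos: [0.5663, 0.2006, 0.1101]
tcp_rot: [0.003, 0.1, 0.995, 0.0]
force: [-1.4, 0.8, 4.4]
opening: 0.0179
```

The opening reads 17.9 mm, so the jaws sit on the flats. I'll draw the gauge up slowly.

>>> apply_moves(
  moves=[
    {"x": 0,"y": 0,"z": -0.1,"roll": 0},
    {"x": 0,"y": 0,"z": -0.2,"roll": 0},
    {"x": 0,"y": 0,"z": -0.3,"roll": 0},
    {"x": 0,"y": 0,"z": -0.4,"roll": 0},
    {"x": 0,"y": 0,"z": -0.5,"roll": 0},
    {"x": 0,"y": 0,"z": -0.5,"roll": 0},
  ],
  fingers=255,
)

```text
clock: 17.25
tcp_pos: [0.5663, 0.2005, 0.1152]
tcp_rot: [0.003, 0.1, 0.995, 0.0]
force: [0.7, 0.4, -3.4]
opening: 0.0176
```

```bash
python3 - <<'E'
from h import *
o=readout.get_obs();print(o['force'],o['ft_torque'])
go([.5663,.2006,.146])
S=snap('scene','scene10.png')
z=lambda im,x,y,w,h,f:cv2.resize(im[y:y+h,x:x+w],(w*f,h*f),interpolation=cv2.INTER_CUBIC)
cv2.imwrite('pics/c14.png',z(S['image'],315,160,50,55,10))
E
```

```text
[ 0.73668963  0.38016316 -3.38878833] [-0.08369874 -0.01906899  0.04985864]
clk 17.25 tcp [0.5663 0.2005 0.1152] yaw_y 78.56 z [ 0.006 -0.    -1.   ] F [ 0.74  0.38 -3.39] open 0.0176 
 shift cm [-0.01  0.01 -3.08] roll 0.0 q7 1.1
```

View pics/c14.png

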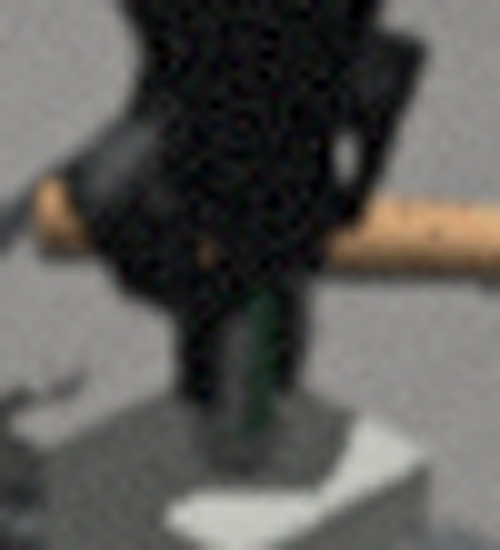

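The wrist reads −3.4 N, about the gauge's weight, so there is no jamming. I'll carry on.

>>> apply_moves(
  moves=[
    {"x": 0,"y": 0,"z": -0.25,"roll": 0},
    {"x": 0,"y": 0,"z": -0.6,"roll": 0},
    {"x": 0,"y": 0,"z": -0.95,"roll": 0},
    {"x": 0,"y": 0,"z": -1.3,"roll": 0},
    {"x": 0,"y": 0,"z": -1.65,"roll": 0},
    {"x": 0,"y": 0,"z": -2.0,"roll": 0},
    {"x": 0,"y": 0,"z": -2.3,"roll": 0},
    {"x": 0,"y": 0,"z": -2.5,"roll": 0},
    {"x": 0,"y": 0,"z": -2.5,"roll": 0},
    {"x": 0,"y": 0,"z": -2.5,"roll": 0},
  ],
  fingers=255,
)

```text
clock: 18.3
tcp_pos: [0.5661, 0.2005, 0.1401]
tcp_rot: [0.003, 0.1, 0.995, 0.0]
force: [0.1, 0.1, -2.6]
opening: 0.0179
```

```bash
python3 - <<'E'
from h import *
o=readout.get_obs();print(o['force'],o['ft_torque'])
go([.5663,.2006,.1465])
S=snap('scene','scene11.png')
z=lambda im,x,y,w,h,f:cv2.resize(im[y:y+h,x:x+w],(w*f,h*f),interpolation=cv2.INTER_CUBIC)
cv2.imwrite('pics/c15.png',z(S['image'],315,160,50,55,10))
E
```

```text
[ 0.14443642  0.09964812 -2.63603247] [ 0.0042247   0.00507377 -0.04465979]
clk 18.3 tcp [0.5661 0.2005 0.1401] yaw_y 78.56 z [ 0.005 -0.    -1.   ] F [ 0.14  0.1  -2.64] open 0.0179 
 shift cm [-0.02  0.01 -0.64] roll 0.0 q7 1.09
```

View pics/c15.png

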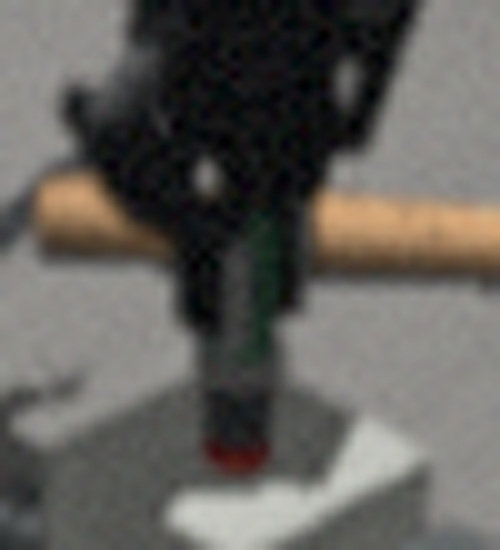

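>>> apply_moves(
  moves=[
    {"x": -0.02,"y": 0,"z": -0.2,"roll": 0},
    {"x": -0.02,"y": 0,"z": -0.4,"roll": 0},
    {"x": -0.02,"y": 0,"z": -0.55,"roll": 0},
    {"x": -0.02,"y": 0,"z": -0.58,"roll": 0},
    {"x": -0.02,"y": 0,"z": -0.58,"roll": 0},
    {"x": -0.02,"y": 0,"z": -0.58,"roll": 0},
    {"x": -0.02,"y": 0,"z": -0.58,"roll": 0},
  ],
  fingers=255,
)

```text
clock: 19.05
tcp_pos: [0.5662, 0.2004, 0.1457]
tcp_rot: [0.003, 0.1, 0.995, 0.0]
force: [-0.0, -0.0, -3.1]
opening: 0.0182
```

```bash
python3 - <<'E'
from h import *
o=readout.get_obs();print(o['force'],o['ft_torque'])
go([.5663,.2006,.1465])
S=snap('scene','scene12.png')
z=lambda im,x,y,w,h,f:cv2.resize(im[y:y+h,x:x+w],(w*f,h*f),interpolation=cv2.INTER_CUBIC)
cv2.imwrite('pics/c16.png',np.hstack([z(S['image'],315,165,40,50,10),z(S['image'],225,220,40,50,10)]))
h=cv2.cvtColor(S['image'],cv2.COLOR_BGR2HSV)[185:220,325:355].astype(int)
m=((h[...,0]<8)|(h[...,0]>170))&(h[...,1]>110);ys,xs=np.nonzero(m);print('red rows',ys.min()+185,ys.max()+185,np.bincount(ys+185)[185:],xs.min()+325,xs.max()+325)
# front (camera-side) surface points: bottom & top of band, block-top bore-edge
o3=-S['R'].T@S['t'];c=np.array([.566,.2005]);d=(o3[:2]-c)/np.linalg.norm(o3[:2]-c)
for r,zz,n in((.01,.088,'barrel front at block'),(.01,.092,'band low@36'),(.01,.100,'band high'),(.0105,.088,'bore edge')):print(n,proj(S,[*(c+r*d),zz]))
E
```

```text
[-0.0267103  -0.0262162  -3.06331844] [0.02081193 0.01261056 0.01377756]
clk 19.05 tcp [0.5662 0.2004 0.1457] yaw_y 78.56 z [ 0.005 -0.    -1.   ] F [-0.03 -0.03 -3.06] open 0.0182 
 shift cm [-0.01  0.02 -0.08] roll 0.0 q7 1.09
red rows 203 205 [0 0 0 0 0 0 0 0 0 0 0 0 0 0 0 0 0 0 4 6 5] 336 341
barrel front at block [338.13017469 206.51726063]
band low@36 [338.16011084 205.36267907]
band high [338.22022197 203.04241893]
bore edge [338.12770208 206.6125969 ]
```

View pics/c16.png

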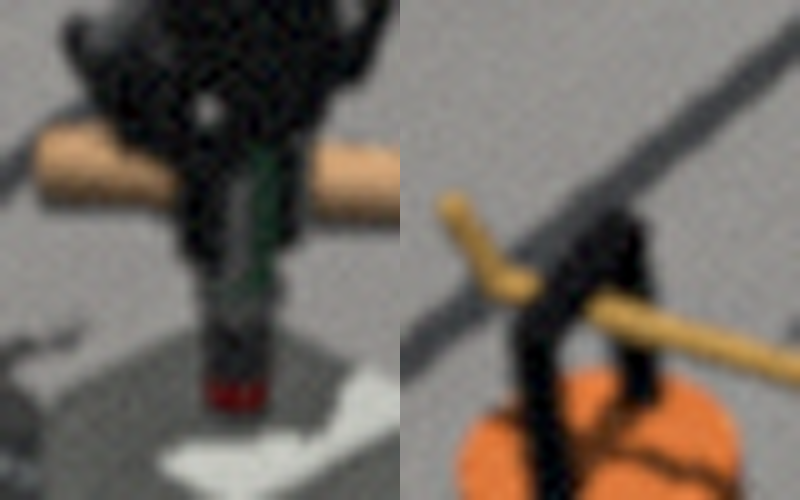

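The band covers rows 203–205, as predicted for a 36 mm raise, with a sliver of grey barrel below it. The cover still hangs on the hook, and the wrist carries only the gauge's weight. Handing in.

```bash
python3 -c "
from h import *
print(np.abs(readout.get_obs()['joint_vel']).max());print(workorder.sign_off())"
```

```text
0.0025660246222364265
the job is handed in; nothing more can be done
None
```

The job is done and handed in at about 19 s of the 53 s allowed. The orange cover hangs by its handle on the brass hook. The gripper holds the plug gauge still, raised about 35.6 mm.

**Last checks**
- **Red band:** it sits at image rows 203–205, which matches the calculated position for a 36 mm raise. Its lower edge is roughly 3.5 mm above the block, with a sliver of barrel visible below it. About 22 mm of barrel is still in the bore.
- **Grip:** the wrist reads about −3.1 N in z and almost nothing sideways, so the gripper alone carries the gauge and nothing binds. The opening is 18 mm, the hex's width across flats. The arm was at rest at hand-in.
- **Cover:** the last picture shows the handle's bar resting on the level part of the hook.

**What went wrong or disagreed**
- One move call was refused before anything moved, apparently because its rows left out some keys. I sent it again in full.
- The first grip on the gauge was a few degrees off the flats (18.6 mm opening), so I opened, turned 0.1 rad and gripped again.
- The two cameras disagreed by 2–6 mm in x and 2–3 mm in y on the gauge's position. I aimed between them and corrected in y by the contact force.
- I did not compare the other objects before and after, but no path was planned near them and no unexpected contact force showed.

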